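# Cleaning tablet from a twist-lock canister into the filter holder

## Robot

A 6-joint arm with a two-finger parallel gripper is mounted at the origin on a cart in front of the work surface, level with it; the furniture and walls round the work are solid. World frame = base frame: x ahead of the robot, y to its left, z up, the work surface at z = 0. Lengths are in mm, angles in rad, forces in N, time in s.
With the tool pointing down it reaches from about 350 to 775 mm from the base axis. Payload 7.3 kg.
Tool frame: the origin (TCP) lies on the centre line of the jaws, within the pads' length; the fingertips stand 17 mm ahead of it and the grasp point (between the pads) lies 2 mm behind it; z points along the fingers, y is the line along which they close (so a half turn about z gives the same grasp; the last joint's range is limited). The gripper opens to 92 mm and grips with 3 to 60 N. Pads are 19 mm wide; open, the fingers measure 130 mm over their backs; the gripper's body (75 mm by 190 mm) begins 47 mm behind the grasp point.
Start: joints at [-1.346, 0.342, 1.524, -0, 1.275, -0.146], TCP at [190.262, -489.33, 243.741] pointing down, gripper open.
Joint ranges: [-2.53, 2.53], [-0.77, 2.02], [0.04, 2.7], [-1, 4.14], [0.28, 2.66], [-3.11, 3.11]. Speed limits (rad/s): [2.57, 2.57, 3.14, 3.14, 3.14, 3.14].

## Interface

Orientations are given as [roll, pitch, yaw] about the fixed x, y, z axes, in that order (R = Rz(yaw) Ry(pitch) Rx(roll)).
In Python, from plant import bot gives the robot as it stands. The module is installed in compiled form; this text tells all that it offers.
- The arm moves only by the shell command python3 -m pendant 'ROWS'. ROWS is JSON, a list of rows, each a list of 3 entries, a list of its own where there are three numbers: the shift along the world's x, y, z as a fraction of full scale, then the turn, a rotation vector about the world's x, y, z as a fraction of full scale, then the opening, from -1 (shut) to 1 (fully open), so that 0 is half open. In form: [[[tx, ty, tz], [rx, ry, rz], claw], ...]. A call has exactly 10 rows; each row shifts and turns the commanded pose from where the row before left it; what a row does not reach is not made up. Full scale, the value 1, is 30 mm for a shift and 0.12 rad for a turn. A row lasts 1/12 s, in which the tool goes at most 41.7 mm and 7.16 degrees, less where a joint would pass 70% of its speed; a pose out of reach is approached as far as the arm can. A call with a number of a shift or a turn outside -1 to 1 is refused whole. A call with a gripper value outside its range is refused whole. The fingers move at their own pace and stop on an object; the grip force is fixed at half the most. Time passes only in rows, so rows that do not move let the fingers close, or fill a call up. It gives the time, the measured TCP pose, the force, the opening and the grip force at its end, in the units of the state.
- bot.get_obs(): the state, without advancing time (a new reading comes with each control period).
- bot.capture(name): name is "scene" or "top"; returns the picture (480x640x3 uint8, blue, green, red); there is no depth.
- bot.camera_params(name): a dict with "fovy" (degrees; the focal length in pixels is half the picture's height over the tangent of half this angle, whatever the lens; pixels are square), "cx", "cy" (the principal point, pixels), "camera_from_world" (4x4, takes a point from world to camera coordinates). Camera axes: x right, y down, z forward; pixel columns grow to the right and rows downward; lengths in mm; the calibration is good to about 2 mm. A picture is of the moment at which its call begins. camera_params takes no time and is no camera call.
- bot.close_job(): hands the job in; it is judged then, once.
The state is a dict: "time": time; "joint_positions": joint angles; "dq": joint speeds; "tau": joint torques, N m; "tool_pos": TCP position; "tcp_rot": TCP orientation; "contact_force": force on the tool from outside, world axes, zero at the start; "moment": the same for the moment, N m; "grip_width": finger opening in mm; "finger_force": force on a finger pad.
Only numpy, scipy, OpenCV 4.12 (cv2) and the standard library are available. Lean on these libraries where they do the work, as an engineer would, in place of code of your own. Each camera call takes 0.05 s, during which the arm holds its last target. There are 200 camera calls.

## Task

Get the espresso machine ready for its cleaning cycle: twist open the lid of the steel tablet canister, lift it off and set it down the right way up on the counter beside it, then reach down into the canister for the last cleaning tablet, which lies against the wall at the bottom, and lay it in the basket of the filter holder. The tablet is brittle, so press and hold it only lightly and do not drop it from a height; leave the filter holder where it lies and do not knock over or push aside the other things.

Things in the scene. Friction and masses are not known exactly. Their poses are not given: they have to be found in the camera images.
- canister: Brushed-steel round tablet canister, fixed to the counter by its suction foot (it does not move). Origin: centre of its underside, on the counter; z up. Outer diameter 100 mm up to a shoulder at 56 mm, then a neck of 86 mm (92 mm over three flanges that hold the lid's three lugs) up to the rim at 74 mm. Orange dots on its side, at its +x axis and 120 deg either way, mark the gaps between the flanges.
- well_floor (a point): Centre of the canister's inner floor, 16 mm above the counter; axes are the canister's. The well above it is straight, round, 78 mm in inner diameter (wall 4 mm) and 58 mm deep from rim to floor. The floor is flat, glazed and slippery.
- lid_grip (a point): Centre of the upright grip bar on top of the black lid; axes are the lid's, z up. The bar is 64 mm long (lid's x), 22 mm wide (lid's y) and 26 mm high, its top 13 mm above this point. The lid is a round cap 101 mm in diameter; the lower edge of its skirt is 33 mm below this point, so this point is at 91 mm while the lid is on the canister and at 33 mm when it stands on the counter.
- lid: The same lid, 0.09 to 0.18 kg; origin: centre of its lower edge; orange dot at +x. Twist lock: it starts locked, 0.9 to 1.45 rad clockwise (from above) of an open place, and turns easily. Turn it anticlockwise: with lid yaw minus canister yaw within -0.15 to +0.13 rad of 0 or of a multiple of 2.094 rad it lifts straight off; at +0.14 a stop is felt. Elsewhere it has 1 mm of play, then holds fast when pulled.
- tablet_mid (a point): Centre of the cleaning tablet, a round disc 20 mm in diameter and 14 mm high, white with a blue upper layer, 11 to 18 g. It starts flat on the canister's floor, against or within 5 mm of the wall, 24 to 27 mm from the canister's axis towards the canister's +x: too near the wall for fingers to pass on its outer side.
- tablet: The same tablet; origin: centre of its underside, z its axis. Pressed on its top with some 4 to 20 N by closed fingertips it slides along with them over the slippery floor, so it can be drawn to the middle, where fingers opened around it have room. It crumbles at over 70 N from the fingers; a grip of 10 N holds it.
- basket (a point): Centre of the mouth of the filter holder's steel basket, at its rim, 38 mm above the counter; axes are the filter holder's, z up. Basket 58 mm wide inside, floor 24 mm below the rim, 71 mm outside. The black handle runs towards -x, its end 185 mm from here, 35 mm high. Loose on the counter, 0.55 kg. Behind it, from x = 0.6 on, the espresso machine's drip tray stands 120 mm high.
- small_pitcher: Small steel milk pitcher, 103 x 73 x 94 mm, a bystander to the right of the filter holder. Origin: centre of its underside.
- tamper: Tamper with a black knob, 58 mm in diameter and 106 mm high, a bystander to the left of the canister. Origin: centre of its underside.
- timer: White kitchen timer, 62 x 68 x 21 mm, a bystander behind the canister. Origin: centre of its underside.
Not all that is in view belongs to the job. Of the things that look like the lid, the larger one is meant.

How it is judged (in metres and radians):
On the way, in this order (a step that is already met when the one before it is completed fails the run):
1. the lid has been taken off and stands right way up on the counter, clear of the canister (height (world z) of lid_grip below 0.04 m and angle between lid_grip's own z axis and vertical below 0.1 rad and horizontal distance between lid_grip and canister above 0.1 m), for 0.2 s.
2. the tablet has been lifted out of the canister (z of tablet_mid in the frame of canister above 0.08 m), for 0.1 s.
At the end, for the whole second after the job is handed in: the tablet lies at rest inside the basket (its centre within 24 mm of the basket's axis and at least 8 mm below the rim); the filter holder lies flat, within 30 mm of where it was; the lid stands at rest, right way up, flat on the counter clear of the canister (all of step 1 and horizontal distance between tablet_mid and basket below 0.024 m and z of tablet_mid in the frame of basket between -0.03 and -0.008 m and linear speed of each of tablet, lid below 0.02 m/s and angle between basket's own z axis and vertical below 0.1 rad and distance of basket from where it was at the start of the episode below 0.03 m); the robot touches nothing.
It fails at once if the tablet is pressed or squeezed by the fingers with over 70 N (contact force between the fingers and tablet above 70 N).
It fails at once if the tablet is dropped from a height (over about 7 cm) or flung (linear speed of tablet above 1.2 m/s).
It fails at once if a bystander (small pitcher, tamper, timer) is pushed more than 40 mm or knocked over (distance of any of small_pitcher, tamper, timer from where it was at the start of the episode above 0.04 m or angle between any of small_pitcher, tamper's own z axis and vertical above 0.5 rad).
It also fails if it takes over 67 s, if anything falls off the work surface, if the arm or the gripper's body presses on something with over 40 N, if the wrist force passes 120 N, or if a joint passes its speed limit or range.

## Working session

There is one attempt and no reset: what is moved stays moved. The work goes in short steps, Python scripts to look and compute and a shell command to move; the robot and the scene stay as the last step left them, time stands still between calls to the robot, and variables do not carry over. Pictures are saved under pics/ and viewed, at most 10 in all, crops included, and the job is handed in when it is done.

```bash
mkdir -p pics
python3 - <<'E'
from plant import bot
import cv2,numpy as np
for n in("scene","top"):
    im=bot.capture(n); cv2.imwrite(f"pics/{n}0.png",im)
    p=bot.camera_params(n); print(n,p["fovy"],p["cx"],p["cy"]); print(np.round(p["camera_from_world"],3).tolist())
print(bot.get_obs())
E
```

```text
scene 55.31261268096585 323.6602932890031 238.8157045642922
[[-0.743, -0.669, -0.016, 401.458], [-0.49, 0.56, -0.668, 315.772], [0.456, -0.488, -0.744, 1051.827], [0.0, 0.0, 0.0, 1.0]]
top 46.5394341278619 320.2917361970757 238.95171268691917
[[0.002, -1.0, -0.009, 10.955], [-0.983, 0.0, -0.183, 540.201], [0.183, 0.009, -0.983, 1587.971], [0.0, 0.0, 0.0, 1.0]]
{'time': 0.1, 'joint_positions': array([-1.34596825e+00,  3.42658997e-01,  1.52491499e+00,  7.20377697e-07,
        1.27543085e+00, -1.45987261e-01]), 'dq': array([-5.79602444e-04, -4.45553773e-04, -2.34599861e-03,  2.07284571e-04,
       -2.93668250e-05, -6.32540324e-04]), 'tau': array([ 1.05016210e-03, -4.32004631e+01, -2.44693297e+01,  7.19633955e-02,
        5.25333895e-02, -4.52635732e-05]), 'tool_pos': array([ 190.19625961, -488.96510947,  243.11363758]), 'tcp_rot': array([-3.14019559e+00, -2.06110811e-04,  3.70814981e-01]), 'contact_force': array([ 0.58000931, -0.20844945,  0.39788126]), 'moment': array([-0.08573419,  0.00130488, -0.03176842]), 'finger_force': 0.0, 'grip_width': 91.93885608377505}
```

View pics/scene0.png

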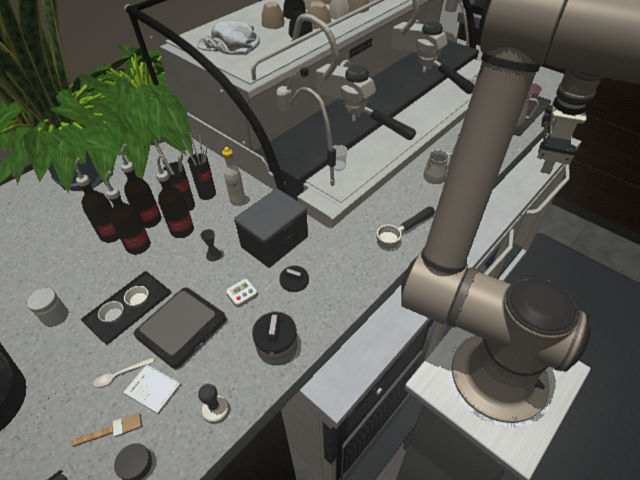

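View pics/top0.png

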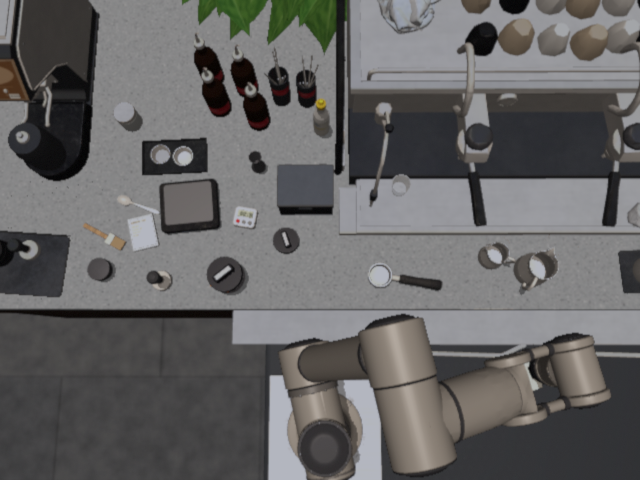

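The scene view shows the lidded canister at about (275,335) with its grip bar, the basket at (390,237), a small decoy lid at (294,277) and the tamper at (212,402). In the top view the canister is at (225,275), the basket at (380,275) with its handle to the right, the decoy at (286,240), the timer at (245,217) and the pitcher at (491,257).

```bash
cat > h.py <<'E'
from plant import bot
import cv2,numpy as np
P={n:bot.camera_params(n) for n in("scene","top")}
def ray(n,uv):
    p=P[n];f=240/np.tan(np.radians(p["fovy"]/2));T=np.array(p["camera_from_world"])
    d=T[:3,:3].T@np.array([(uv[0]-p["cx"])/f,(uv[1]-p["cy"])/f,1]);o=-T[:3,:3].T@T[:3,3];return o,d
def plane(n,uv,z):
    o,d=ray(n,uv);return np.round(o+d*(z-o[2])/d[2],1)
def tri(a,b):
    A=[];B=[]
    for n,uv in(("scene",a),("top",b)):
        o,d=ray(n,uv);d=d/np.linalg.norm(d);M=np.eye(3)-np.outer(d,d);A.append(M);B.append(M@o)
    return np.round(np.linalg.lstsq(np.vstack(A),np.hstack(B),rcond=None)[0],1)
def proj(n,X):
    p=P[n];f=240/np.tan(np.radians(p["fovy"]/2));c=(np.array(p["camera_from_world"])@np.r_[X,1])[:3]
    return np.round([f*c[0]/c[2]+p["cx"],f*c[1]/c[2]+p["cy"]],1)
def blobs(im,mask,box,mn=3):
    x0,y0,x1,y1=box;m=np.zeros_like(mask);m[y0:y1,x0:x1]=mask[y0:y1,x0:x1]
    k,l,s,c=cv2.connectedComponentsWithStats(m.astype(np.uint8))
    out=[]
    for i in range(1,k):
        if s[i,4]>=mn:
            pts=np.argwhere(l==i)[:,::-1].astype(np.float32)
            out.append((np.round(c[i],1).tolist(),int(s[i,4]),cv2.minAreaRect(pts)))
    return out
def orange(im):
    h=cv2.cvtColor(im,cv2.COLOR_BGR2HSV);return ((h[...,0]<22)&(h[...,0]>4)&(h[...,1]>120)&(h[...,2]>80))
E
python3 - <<'E'
from h import *
S=cv2.imread("pics/scene0.png");T=cv2.imread("pics/top0.png")
for n,im,b in(("scene",S,(240,300,310,375)),("top",T,(200,250,250,300))):
    g=im.max(2)
    print(n,"orange",[x[:2] for x in blobs(im,orange(im),b,1)])
    print(" bright",blobs(im,g>150,b,15))
    print(" dark",[x for x in blobs(im,g<70,b,100)])
print("basket", blobs(T,T.min(2)>150,(360,255,402,295),30), blobs(S,S.min(2)>150,(370,215,408,255),30))
print("handle",blobs(T,T.max(2)<70,(385,262,450,295),30))
for n,im,(x0,y0,x1,y1) in(("a",S,(225,260,315,380)),("b",T,(190,225,310,310))):
    pass
a=cv2.resize(S[290:380,225:325],None,fx=4,fy=4,interpolation=2);b=cv2.resize(T[230:320,190:290],None,fx=4,fy=4,interpolation=2)
c=cv2.resize(T[250:300,355:455],None,fx=4,fy=4,interpolation=2);d=cv2.resize(S[200:250,360:460],None,fx=4,fy=4,interpolation=2)
cv2.imwrite("pics/z0.png",np.vstack([np.hstack([a,b]),np.hstack([d,c])]))
E
```

```text
scene orange [([291.7, 347.7], 3), ([271.5, 352.3], 6)]
 bright [([255.9, 302.4], 31, ((256.0, 303.0), (6.0, 6.0), 90.0)), ([275.0, 333.8], 1893, ((274.5, 336.9999694824219), (68.99998474121094, 73.99998474121094), 0.0)), ([272.4, 324.2], 91, ((272.56756591796875, 324.0946044921875), (4.767570495605469, 18.741485595703125), 9.462322235107422)), ([281.7, 367.7], 24, ((282.0, 368.5), (5.0, 6.0), 90.0))]
 dark [([275.7, 338.1], 1651, ((274.5, 338.0), (52.0, 43.0), 90.0))]
top orange []
 bright [([221.8, 272.4], 62, ((221.90243530273438, 272.3780517578125), (3.591996431350708, 16.554418563842773), 51.34019470214844))]
 dark [([226.5, 275.4], 935, ((226.00003051757812, 275.0000305175781), (37.565940856933594, 33.98823165893555), 26.56505012512207))]
basket [([379.7, 275.1], 376, ((380.7707214355469, 275.35638427734375), (27.130237579345703, 23.41376495361328), 48.012786865234375))] [([388.8, 233.9], 250, ((388.8680114746094, 232.97598266601562), (26.027835845947266, 18.425201416015625), 10.30484676361084)), ([393.4, 252.6], 36, ((393.0, 252.0), (4.0, 14.0), 90.0))]
handle [([420.9, 282.2], 379, ((420.14007568359375, 282.52001953125), (42.28498077392578, 10.32375717163086), 8.130102157592773))]
```

View pics/z0.png

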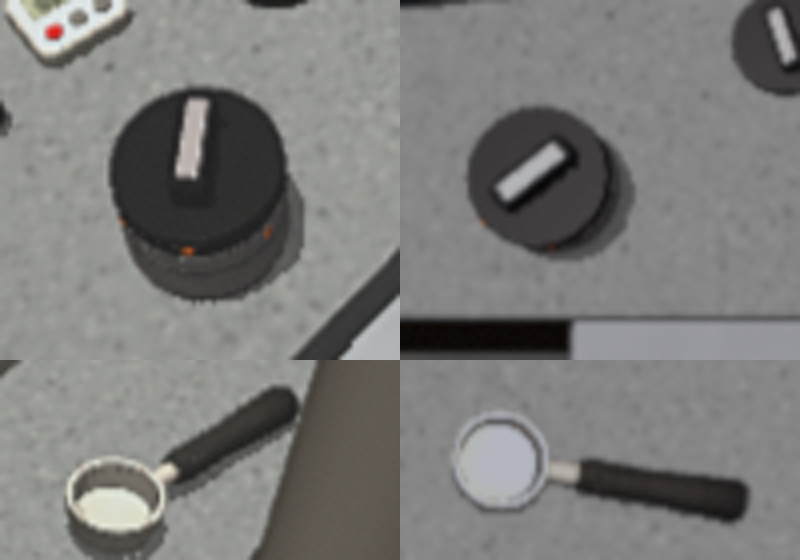

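The crop shows the bar's light top strip clearly. The middle dot (272,353) in the scene view, (211,286) in the top view, lies on the bar's axis, so it is the lid's. The dots at (255.5,345.5) and (291.7,348) are the canister's.

Run:
```python
from h import *
S=cv2.imread("pics/scene0.png");T=cv2.imread("pics/top0.png")
print("bar tri",tri((272.6,324.1),(221.9,272.4)),"plane104",plane("scene",(272.6,324.1),104),plane("top",(221.9,272.4),104))
# bar axis
for n,c,ang in(("scene",(272.57,324.1),np.radians(90+9.46)),("top",(221.9,272.4),np.radians(90+51.34))):
    d=np.array([np.cos(ang),np.sin(ang)])*8
    a,b=plane(n,np.array(c)-d,104),plane(n,np.array(c)+d,104);v=b-a;print(n,"yaw",np.arctan2(v[1],v[0]),np.linalg.norm(v))
c=plane("top",(221.9,272.4),104)[:2];c2=tri((272.6,324.1),(221.9,272.4))[:2]
for nm,n,uv in(("lid","scene",(272,352.5)),("lidT","top",(211.3,286)),("canL","scene",(255.5,345.5)),("canR","scene",(291.7,348)),("canT","top",(227.5,291.5))):
    for z in(45,50,60,65):
        p=plane(n,uv,z);r=p[:2]-c2;print(nm,z,p[:2],"r",np.round(np.hypot(*r),1),"az",np.round(np.arctan2(r[1],r[0]),3))
# basket: outer ring in top via hsv/edges
for n,im,box in(("top",T,(360,255,402,295)),):
    x0,y0,x1,y1=box
    m=((im.min(2)>128)).astype(np.uint8);mm=np.zeros_like(m);mm[y0:y1,x0:392]=m[y0:y1,x0:392]
    cs,_=cv2.findContours(mm,0,2);k=max(cs,key=cv2.contourArea);e=cv2.fitEllipse(k);print(e,cv2.minEnclosingCircle(k))
print("basket inner z14 vs rim38",plane("top",(379.7,275.1),38),plane("top",(379.7,275.1),14))
x0=(360,210,420,260);m=(S.min(2)>150)
print("tri handle end?",plane("top",(441,284.5),20))
for nm,uv,z in(("decoy",(286,240),20),("timer",(245,217),15),("tamper",(152,276),90),("tamperbase",(161,280),10),("pitcher",(491,257),60)):print(nm,plane("top",uv,z))
print("ring proj",[proj("top",(float(x),float(y),38)) for x,y in plane("top",(380,275),38)[:2]+np.array([[35.5,0],[-35.5,0],[0,35.5],[0,-35.5]])])
print("edge of counter top",plane("top",(150,308),0))
```

```text
bar tri [434.3 286.6 107.3] plane104 [436.1 285.5 104. ] [434.6 287.1 104. ]
scene yaw 2.2337596981073857 41.10778515074729
top yaw 2.260335343082332 44.32696696143329
lid 45 [413.2 317.5] r 37.4 az 2.17
lid 50 [410.9 319. ] r 40.0 az 2.196
lid 60 [406.2 322. ] r 45.2 az 2.242
lid 65 [403.9 323.5] r 47.8 az 2.26
lidT 45 [402.2 327.6] r 52.1 az 2.235
lidT 50 [401.7 326.6] r 51.6 az 2.255
lidT 60 [400.7 324.5] r 50.6 az 2.296
lidT 65 [400.2 323.5] r 50.2 az 2.317
canL 45 [454.9 330.5] r 48.5 az 1.132
canL 50 [452.4 332. ] r 48.9 az 1.191
canL 60 [447.4 334.9] r 50.0 az 1.306
canL 65 [444.8 336.3] r 50.8 az 1.363
canR 45 [387.3 279.3] r 47.6 az -2.988
canR 50 [385.1 281. ] r 49.5 az -3.028
canR 60 [380.8 284.4] r 53.5 az -3.1
canR 65 [378.6 286.1] r 55.7 az -3.133
canT 45 [386.3 280. ] r 48.5 az -3.005
canT 50 [385.8 279.1] r 49.1 az -2.988
canT 60 [384.9 277.4] r 50.2 az -2.957
canT 65 [384.5 276.5] r 50.8 az -2.941
((377.5951843261719, 271.67340087890625), (34.455387115478516, 41.9951171875), 175.07203674316406) ((375.5, 274.5), 24.909936904907227)
basket inner z14 vs rim38 [ 435.1 -162.1   38. ] [ 438.  -164.4   14. ]
tri handle end? [ 409.6 -343.3   20. ]
decoy [542.5 114.1  20. ]
timer [614.2 239.4  15. ]
tamper [426.  487.8  90. ]
tamperbase [423.4 485.3  10. ]
pitcher [ 485.2 -482.3   60. ]
ring proj [array([379.8, 262.9]), array([380.2, 287.1]), array([367.8, 275. ]), array([392.2, 275. ])]
edge of counter top [341.2 516.4   0. ]
```

```bash
python3 -m pendant '[[[0.8,1,0],[0,0,0.6],1],[[0.8,1,0],[0,0,0.6],1],[[0.8,1,0],[0,0,0.6],1],[[0.8,1,0],[0,0,0.6],1],[[0.8,1,0],[0,0,0.6],1],[[0.8,1,0],[0,0,0.6],1],[[0.8,1,0],[0,0,0.6],1],[[0.8,1,0],[0,0,0.6],1],[[0.8,1,0],[0,0,0.6],1],[[0.8,1,0],[0,0,0.6],1]]' 
python3 -m pendant '[[[0,1,0],[0,0,0.6],1],[[0,1,0],[0,0,0.6],1],[[0,1,0],[0,0,0.6],1],[[0,1,0],[0,0,0.6],1],[[0,1,0],[0,0,0.6],1],[[0,1,0],[0,0,0.6],1],[[0,1,0],[0,0,0.6],1],[[0,1,0],[0,0,0.6],1],[[0,1,0],[0,0,0.6],1],[[0,1,0],[0,0,0.6],1]]'
```

```text
time: 0.93
tool_pos: [431.0, -187.5, 243.6]
tcp_rot: [-3.141, 0.0, 1.094]
contact_force: [0.6, -0.5, -0.3]
grip_width: 91.9
finger_force: 0.0
time: 1.77
tool_pos: [429.8, 112.1, 243.6]
tcp_rot: [-3.141, -0.0, 1.814]
contact_force: [0.1, 0.2, -0.3]
grip_width: 92.1
finger_force: 0.0
```

```bash
python3 -m pendant '[[[0.03,0.97,0],[0,0,0.6],1],[[0.03,0.97,0],[0,0,0.6],1],[[0.03,0.97,0],[0,0,0.6],1],[[0.03,0.97,0],[0,0,0.6],1],[[0.03,0.97,0],[0,0,0.6],1],[[0,0.97,0],[0,0,0.6],1],[[0,0,-1],[0,0,0],1],[[0,0,-1],[0,0,0],1],[[0,0,-0.5],[0,0,0],1],[[0,0,0],[0,0,0],1]]'
python3 - <<'E'
from h import *
S=bot.capture("scene");T=bot.capture("top")
cv2.imwrite("pics/p1.png",np.vstack([np.hstack([cv2.resize(S[270:370,215:315],None,fx=4,fy=4),cv2.resize(T[220:320,175:275],None,fx=4,fy=4)])]))
print(bot.get_obs()["joint_positions"])
E
```

```text
time: 2.6
tool_pos: [432.5, 284.5, 164.9]
tcp_rot: [-3.134, -0.002, 2.243]
contact_force: [-0.1, -0.1, 0.3]
grip_width: 91.7
finger_force: 0.0
[ 4.33169033e-01  4.06914352e-01  1.64842167e+00 -1.78548421e-06
  1.08717283e+00 -2.38777157e-01]
```

View pics/p1.png

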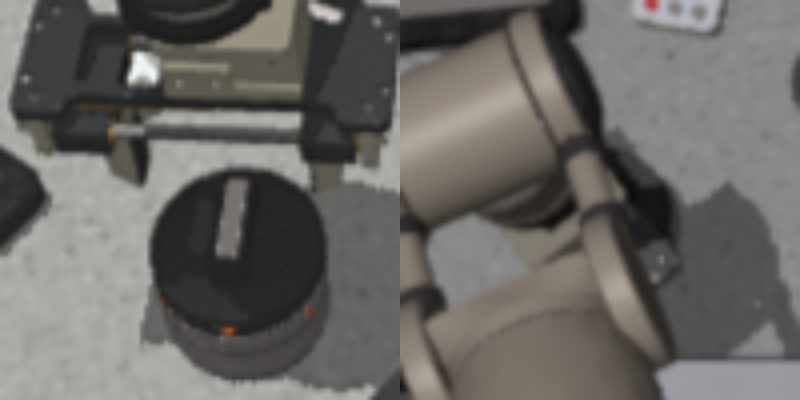

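The bar lies between the open fingers, clear of both, so I descend and close.

```bash
python3 -m pendant '[[[0.07,0.07,-0.8],[0,0,0.06],1],[[0,0,-0.8],[0,0,0],1],[[0,0,-0.65],[0,0,0],1],[[0,0,0],[0,0,0],1],[[0,0,0],[0,0,0],-1],[[0,0,0],[0,0,0],-1],[[0,0,0],[0,0,0],-1],[[0,0,0],[0,0,0],-1],[[0,0,0],[0,0,0],-1],[[0,0,0],[0,0,0],-1]]'
```

```text
time: 3.53
tool_pos: [437.1, 287.5, 101.9]
tcp_rot: [3.14, 0.0, 2.25]
contact_force: [-0.4, 0.0, -0.7]
grip_width: 56.5
finger_force: 0.0
```

```bash
python3 -m pendant '[[[-0.07,-0.03,-0.15],[0,0,0],-1],[[0,0,0],[0,0,0],-1],[[0,0,0],[0,0,0],-1],[[0,0,0],[0,0,0],-1],[[0,0,0],[0,0,0],-1],[[0,0,0],[0,0,0],-1],[[0,0,0],[0,0,0],-1],[[0,0,0],[0,0,0],-1],[[0,0,0],[0,0,0],-1],[[0,0,0],[0,0,0],-1]]'
```

```text
time: 4.37
tool_pos: [435.1, 286.7, 96.8]
tcp_rot: [3.141, 0.0, 2.25]
contact_force: [2.7, 2.8, -2.5]
grip_width: 21.6
finger_force: 30.0
```

```bash
python3 -m pendant '[[[0,0,0],[0,0,0.9],-1],[[0,0,0],[0,0,0.9],-1],[[0,0,0],[0,0,0.9],-1],[[0,0,0],[0,0,0.9],-1],[[0,0,0],[0,0,0.9],-1],[[0,0,0],[0,0,0.9],-1],[[0,0,0],[0,0,0.9],-1],[[0,0,0],[0,0,0.9],-1],[[0,0,0],[0,0,0.9],-1],[[0,0,0],[0,0,0.5],-1]]'
```

```text
time: 5.2
tool_pos: [435.1, 286.6, 96.9]
tcp_rot: [3.141, 0.001, -2.996]
contact_force: [2.4, 1.6, -1.5]
grip_width: 22.1
finger_force: 30.0
```

```bash
python3 -m pendant '[[[0,0,0],[0,0,0],-1],[[0,0,0.05],[0,0,0],-1],[[0,0,0.05],[0,0,0],-1],[[0,0,0.05],[0,0,0],-1],[[0,0,0.05],[0,0,0],-1],[[0,0,0],[0,0,0],-1],[[0,0,0],[0,0,0],-1],[[0,0,0],[0,0,0],-1],[[0,0,0],[0,0,0],-1],[[0,0,0],[0,0,0],-1]]'
```

```text
time: 6.03
tool_pos: [434.8, 286.4, 102.8]
tcp_rot: [3.142, 0.0, -3.001]
contact_force: [1.7, 0.8, 0.4]
grip_width: 21.8
finger_force: 30.0
```

```bash
python3 -m pendant '[[[0,0,0.3],[0,0,0],-1],[[0,0,0.6],[0,0,0],-1],[[0,0,0.6],[0,0,0],-1],[[0,-0.5,0],[0,0,0],-1],[[-0.05,-1,0],[0,0,0],-1],[[-0.05,-1,0],[0,0,0],-1],[[-0.05,-1,0],[0,0,0],-1],[[-0.05,-1,0],[0,0,0],-1],[[-0.05,-1,0],[0,0,0],-1],[[-0.05,-0.5,0],[0,0,0],-1]]'
python3 -m pendant '[[[0,0,-0.6],[0,0,0],-1],[[0,0,-0.8],[0,0,0],-1],[[0,0,-0.8],[0,0,0],-1],[[0,0,-0.4],[0,0,0],-1],[[0,0,-0.2],[0,0,0],-1],[[0,0,0],[0,0,0],-1],[[0,0,0],[0,0,0],-1],[[0,0,0],[0,0,0],-1],[[0,0,0],[0,0,0],-1],[[0,0,0],[0,0,0],-1]]'
python3 - <<'E'
from h import *
S=bot.capture("scene");T=bot.capture("top")
cv2.imwrite("pics/p2.png",np.vstack([np.hstack([cv2.resize(S[240:370,225:355],None,fx=3,fy=3),cv2.resize(T[190:320,185:315],None,fx=3,fy=3)])]))
E
```

```text
time: 6.87
tool_pos: [424.2, 103.9, 147.5]
tcp_rot: [-3.141, -0.003, -3.002]
contact_force: [1.4, -0.1, -2.0]
grip_width: 22.0
finger_force: 30.0
time: 7.7
tool_pos: [426.2, 106.6, 64.5]
tcp_rot: [-3.142, 0.001, -3.001]
contact_force: [-0.7, 0.2, -1.1]
grip_width: 21.9
finger_force: 30.0
```

View pics/p2.png

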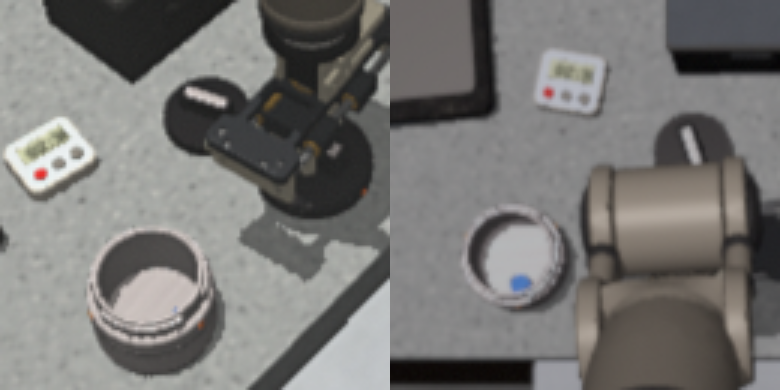

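The lid is in the gripper and clear. The open canister shows the tablet's blue top at about (228,284) in the top view, against the near wall.

```bash
python3 -m pendant '[[[0,0,-0.3],[0,0,0],-1],[[0,0,-0.3],[0,0,0],-1],[[0,0,-0.12],[0,0,0],-1],[[0,0,-0.06],[0,0,0],-1],[[0,0,-0.05],[0,0,0],-1],[[0,0,0],[0,0,0],-1],[[0,0,0],[0,0,0],-1],[[0,0,0],[0,0,0],-1],[[0,0,0],[0,0,0],-1],[[0,0,0],[0,0,0],-1]]'
python3 - <<'E'
from h import *
T=bot.capture("top");S=bot.capture("scene")
def blue(im):
    h=cv2.cvtColor(im,cv2.COLOR_BGR2HSV);return (h[...,0]>95)&(h[...,0]<130)&(h[...,1]>90)
b=blobs(T,blue(T),(205,255,250,300),5);print(b)
for x in b: print(plane("top",x[2][0],30),plane("top",x[0],30))
print("axis 435,286.5 proj rim",proj("top",(435,286.5,74)))
m=(T.min(2)>110)
bs=blobs(S,blue(S),(250,310,300,370),1);print([x[:2] for x in bs])
# rim circle fit in top via Hough
g=cv2.cvtColor(T,cv2.COLOR_BGR2GRAY)[250:305,195:260]
c=cv2.HoughCircles(cv2.resize(g,None,fx=4,fy=4,interpolation=2),cv2.HOUGH_GRADIENT,1,40,param1=100,param2=20,minRadius=45,maxRadius=75)
for q in c[0][:4]: uv=(q[0]/4+195-.4,q[1]/4+250-.4);print(uv,q[2]/4,plane("top",uv,74),plane("top",uv,56))
E
```

```text
time: 8.63
tool_pos: [425.7, 106.5, 38.8]
tcp_rot: [3.142, -0.0, -3.001]
contact_force: [-1.0, -0.7, 0.2]
grip_width: 21.8
finger_force: 30.0
[([228.0, 284.0], 22, ((228.5, 284.0), (5.0, 4.0), 0.0))]
[409.6 280.4  30. ] [409.6 281.8  30. ]
axis 435,286.5 proj rim [224.  273.5]
[]
(np.float32(226.225), np.float32(275.725)) 15.75 [428.7 280.   74. ] [430.9 283.2  56. ]
```

```bash
python3 -m pendant '[[[0,0,0],[0,0,0],-0.1],[[0,0,0],[0,0,0],-0.1],[[0,0,0],[0,0,0],-0.1],[[0,0,0],[0,0,0],-0.1],[[0,0,0],[0,0,0],-0.1],[[0,0,0.2],[0,0,0],-0.1],[[0,0,0.8],[0,0,0],-0.1],[[0,0,1],[0,0,0],-0.1],[[0,0,1],[0,0,0],-1],[[0,0.5,0],[0,0,0],-1]]'
python3 -m pendant '[[[0,1,0],[0,0,0],-1],[[0,1,0],[0,0,0],-1],[[0,1,0],[0,0,0],-1],[[0,1,0],[0,0,0],-1],[[0,0.9,0],[0,0,0],-1],[[-0.2,0.5,0],[0,0,0.2],-1],[[-0.15,0,0],[0,0,0],-1],[[0,0,0],[0,0,0],-1],[[0,0,0],[0,0,0],-1],[[0,0,0],[0,0,0],-1]]'
```

```text
time: 9.57
tool_pos: [428.7, 120.7, 134.0]
tcp_rot: [-3.141, 0.009, -3.003]
contact_force: [1.2, 0.6, 0.7]
grip_width: 32.5
finger_force: 0.0
time: 10.4
tool_pos: [415.5, 282.5, 129.1]
tcp_rot: [-3.141, 0.0, -2.979]
contact_force: [-0.1, -0.6, 0.3]
grip_width: 0.6
finger_force: 0.0
```

```bash
python3 -m pendant '[[[0,0,-0.5],[0,0,0],-1],[[0,0,-0.6],[0,0,0],-1],[[0,0,-0.6],[0,0,0],-1],[[0,0,-0.5],[0,0,0],-1],[[0,0,-0.3],[0,0,0],-1],[[0,0,-0.1],[0,0,0],-1],[[0,0,0],[0,0,0],-1],[[0,0,0],[0,0,0],-1],[[0,0,0],[0,0,0],-1],[[0,0,0],[0,0,0],-1]]'
python3 - <<'E'
from h import *
S=bot.capture("scene");T=bot.capture("top")
cv2.imwrite("pics/p3.png",np.vstack([np.hstack([cv2.resize(S[240:370,225:355],None,fx=3,fy=3),cv2.resize(T[190:320,185:315],None,fx=3,fy=3)])]))
E
```

```text
time: 11.23
tool_pos: [415.8, 283.7, 51.7]
tcp_rot: [3.141, 0.002, -2.977]
contact_force: [0.2, 0.2, -0.8]
grip_width: 0.1
finger_force: 0.0
```

View pics/p3.png

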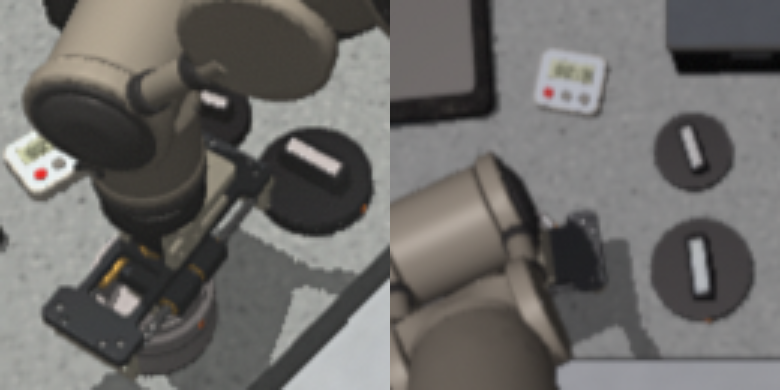

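The lid stands upright on the counter at about (288,280) in the top view, clear of the decoy and the canister. The closed fingers are inside the well. Now I press down gently.

```bash
python3 -m pendant '[[[0,0,-0.05],[0,0,0],-1],[[0,0,-0.03],[0,0,0],-1],[[0,0,-0.03],[0,0,0],-1],[[0,0,-0.03],[0,0,0],-1],[[0,0,-0.02],[0,0,0],-1],[[0,0,0],[0,0,0],-1],[[0,0,0],[0,0,0],-1],[[0,0,0],[0,0,0],-1],[[0,0,0],[0,0,0],-1],[[0,0,0],[0,0,0],-1]]'
```

```text
time: 12.17
tool_pos: [415.4, 283.6, 47.1]
tcp_rot: [3.141, 0.001, -2.977]
contact_force: [-2.8, -1.6, 12.2]
grip_width: 0.8
finger_force: 6.2
```

```bash
python3 -m pendant '[[[0.04,0.008,0],[0,0,0],-1],[[0.06,0.012,0],[0,0,0],-1],[[0.06,0.012,0],[0,0,0],-1],[[0.06,0.012,0],[0,0,0],-1],[[0.06,0.012,0],[0,0,0],-1],[[0.06,0.012,0],[0,0,0],-1],[[0.06,0.012,0],[0,0,0],-1],[[0.04,0.008,0],[0,0,0],-1],[[0,0,0],[0,0,0],-1],[[0,0,0],[0,0,0],-1]]'
```

```text
time: 13.0
tool_pos: [428.3, 286.3, 47.1]
tcp_rot: [3.141, 0.0, -2.977]
contact_force: [-3.8, -1.5, 13.1]
grip_width: -0.0
finger_force: 6.3
```

```bash
python3 -m pendant '[[[0.04,0.008,0],[0,0,0],-1],[[0.06,0.01,0],[0,0,0],-1],[[0.06,0.01,0],[0,0,0],-1],[[0.06,0.01,0],[0,0,0],-1],[[0.06,0.01,0],[0,0,0],-1],[[0.06,0.01,0],[0,0,0],-1],[[0.04,0.008,0],[0,0,0],-1],[[0.03,0.005,0],[0,0,0],-1],[[0,0,0],[0,0,0],-1],[[0,0,0],[0,0,0],-1]]'
python3 -m pendant '[[[0,0,0.1],[0,0,0],-1],[[0,0,0.5],[0,0,0],-1],[[0,0,1],[0,0,0],-1],[[0,0,1],[0,0,0],-0.3],[[0,-0.8,0],[0,0,0],-0.3],[[0,-1,0],[0,0,0],-0.3],[[0,-1,0],[0,0,0],-0.3],[[0,-1,0],[0,0,0],-0.3],[[0,-0.8,0],[0,0,0],-0.3],[[0,0,0],[0,0,0],-0.3]]'
python3 - <<'E'
from h import *
T=bot.capture("top");S=bot.capture("scene");cv2.imwrite("pics/t4.png",T)
def blue(im):
    h=cv2.cvtColor(im,cv2.COLOR_BGR2HSV);return (h[...,0]>95)&(h[...,0]<130)&(h[...,1]>90)
b=blobs(T,blue(T),(205,255,250,300),5);print(b)
for x in b: print(plane("top",x[2][0],30),plane("top",x[0],30))
bs=blobs(S,blue(S),(240,300,310,370),3);print([(x[:2],plane("scene",x[0],30)) for x in bs])
for x in bs: print(tri(x[0],b[0][0]))
cv2.imwrite("pics/p4.png",np.vstack([np.hstack([cv2.resize(S[290:380,225:315],None,fx=4,fy=4),cv2.resize(T[230:320,180:270],None,fx=4,fy=4)])]))
E
```

```text
time: 13.83
tool_pos: [440.6, 288.4, 47.2]
tcp_rot: [3.141, 0.0, -2.977]
contact_force: [-4.2, -0.9, 12.1]
grip_width: 0.7
finger_force: 6.1
time: 14.67
tool_pos: [440.5, 147.0, 124.0]
tcp_rot: [-3.141, -0.001, -2.98]
contact_force: [0.4, -0.7, 0.2]
grip_width: 31.7
finger_force: 0.0
[([226.9, 275.9], 33, ((226.8000030517578, 275.9000244140625), (5.813776969909668, 5.366562843322754), 26.56505012512207))]
[433.4 286.1  30. ] [433.4 285.8  30. ]
[(([275.8, 341.1], 48), array([434.9, 286.3,  30. ]))]
[434.  286.2  30.7]
```

View pics/p4.png

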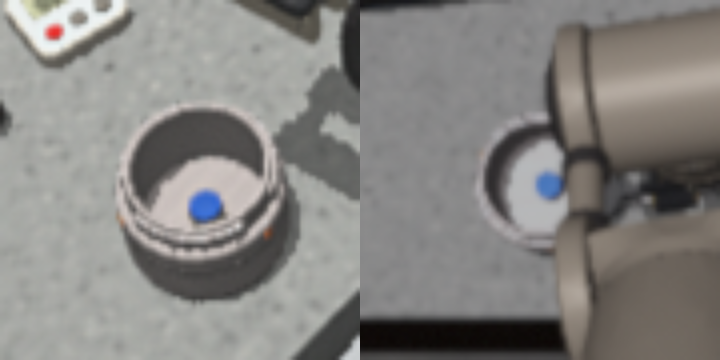

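The tablet is now in the middle of the well, at (276,341) in the scene view; triangulated to (434, 286, 30.7), which matches its top height of 30.

```bash
python3 -m pendant '[[[-0.05,0.5,0],[0,0,0],-0.36],[[-0.05,1,0],[0,0,0],-0.36],[[-0.05,1,0],[0,0,0],-0.36],[[-0.05,1,0],[0,0,0],-0.36],[[-0.02,0.8,0],[0,0,0],-0.36],[[0,0.34,0],[0,0,0],-0.36],[[0,0,0],[0,0,0],-0.36],[[0,0,0],[0,0,0],-0.36],[[0,0,-0.4],[0,0,0],-0.36],[[0,0,-0.5],[0,0,0],-0.36]]'
```

```text
time: 15.6
tool_pos: [434.9, 288.7, 97.7]
tcp_rot: [3.141, 0.002, -2.978]
contact_force: [-0.2, 0.4, 0.6]
grip_width: 29.4
finger_force: 0.0
```

```bash
python3 -m pendant '[[[-0.02,-0.08,0],[0,0,0],-0.36],[[0,0,-0.4],[0,0,0],-0.36],[[0,0,-0.5],[0,0,0],-0.36],[[0,0,-0.4],[0,0,0],-0.36],[[0,0,-0.3],[0,0,0],-0.36],[[0,0,-0.2],[0,0,0],-0.36],[[0,0,-0.1],[0,0,0],-0.36],[[0,0,0],[0,0,0],-0.36],[[0,0,0],[0,0,0],-0.36],[[0,0,0],[0,0,0],-0.36]]'
```

```text
time: 16.43
tool_pos: [433.9, 287.2, 40.6]
tcp_rot: [3.141, 0.001, -2.977]
contact_force: [0.1, -0.2, 0.1]
grip_width: 29.5
finger_force: 0.0
```

```bash
python3 -m pendant '[[[0,-0.03,-0.1],[0,0,0],-0.36],[[0,0,-0.05],[0,0,0],-0.36],[[0,0,0],[0,0,0],-0.44],[[0,0,0],[0,0,0],-0.5],[[0,0,0],[0,0,0],-0.54],[[0,0,0],[0,0,0],-0.58],[[0,0,0],[0,0,0],-0.62],[[0,0,0],[0,0,0],-1],[[0,0,0],[0,0,0],-1],[[0,0,0],[0,0,0],-1]]'
```

```text
time: 17.27
tool_pos: [433.6, 286.2, 35.6]
tcp_rot: [3.141, 0.0, -2.977]
contact_force: [0.2, 1.2, 0.2]
grip_width: 18.8
finger_force: 30.0
```

```bash
python3 -m pendant '[[[0,0,0.1],[0,0,0],-1],[[0,0,0.3],[0,0,0],-1],[[0,0,0.5],[0,0,0],-1],[[0,0,0.7],[0,0,0],-1],[[0,0,0.8],[0,0,0],-1],[[0,0,0.6],[0,0,0],-1],[[0,0,0.2],[0,0,0],-1],[[0,0,0],[0,0,0],-1],[[0,-0.3,0],[0,0,0],-1],[[0,-0.6,0],[0,0,0],-1]]'
python3 -m pendant '[[[0,-0.8,0],[0,0,0],-1],[[0,-0.8,0],[0,0,0],-1],[[0,-0.8,0],[0,0,0],-1],[[0,-0.8,0],[0,0,0],-1],[[0,-0.8,0],[0,0,0],-1],[[0,-0.8,0],[0,0,0],-1],[[0,-0.8,0],[0,0,0],-1],[[0,-0.8,0],[0,0,0],-1],[[0,-0.8,0],[0,0,0],-1],[[0,-0.8,0],[0,0,0],-1]]'
```

```text
time: 18.1
tool_pos: [432.8, 259.3, 130.4]
tcp_rot: [3.142, -0.001, -2.975]
contact_force: [0.8, -0.4, 0.3]
grip_width: 18.6
finger_force: 30.0
time: 18.93
tool_pos: [432.1, 17.6, 130.2]
tcp_rot: [3.141, -0.003, -2.977]
contact_force: [0.8, -0.0, -0.3]
grip_width: 18.9
finger_force: 30.0
```

```bash
python3 -m pendant '[[[0.02,-0.8,0],[0,0,0],-1],[[0.02,-0.8,0],[0,0,0],-1],[[0.02,-0.8,0],[0,0,0],-1],[[0.02,-0.8,0],[0,0,0],-1],[[0.02,-0.8,0],[0,0,0],-1],[[0,-0.8,0],[0,0,0],-1],[[0,-0.7,0],[0,0,0],-1],[[0,-0.4,0],[0,0,0],-1],[[0,0,0],[0,0,0],-1],[[0,0,0],[0,0,0],-1]]'
python3 - <<'E'
from h import *
S=bot.capture("scene")
cv2.imwrite("pics/p5.png",cv2.resize(S[150:270,330:470],None,fx=4,fy=4))
for c in((435.5,-163,38),):print("basket rim ctr px",proj("scene",c))
o=bot.get_obs();print("tablet px",proj("scene",o["tool_pos"]+[0,0,-5.6]))
E
```

```text
time: 19.77
tool_pos: [435.7, -157.7, 130.6]
tcp_rot: [3.14, -0.002, -2.979]
contact_force: [-0.2, 0.0, -0.1]
grip_width: 18.9
finger_force: 30.0
basket rim ctr px [389.2 233.8]
tablet px [390.8 213.1]
```

View pics/p5.png

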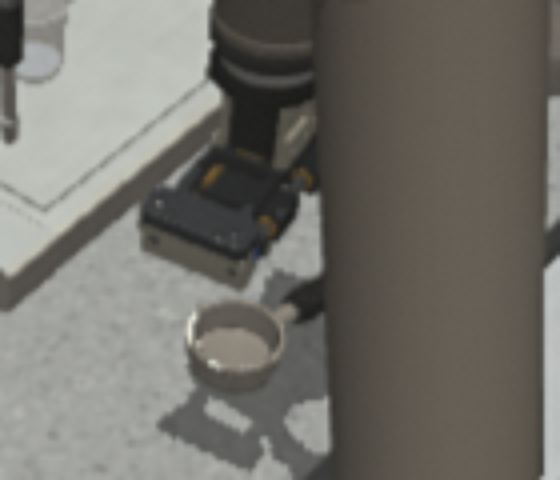

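The rim's centre at about (389,233) agrees with the projected basket centre (389.2,233.8).

```bash
python3 -m pendant '[[[0,-0.18,-0.3],[0,0,0],-1],[[0,0,-0.5],[0,0,0],-1],[[0,0,-0.5],[0,0,0],-1],[[0,0,-0.4],[0,0,0],-1],[[0,0,-0.3],[0,0,0],-1],[[0,0,-0.2],[0,0,0],-1],[[0,0,-0.15],[0,0,0],-1],[[0,0,0],[0,0,0],-1],[[0,0,0],[0,0,0],-1],[[0,0,0],[0,0,0],-1]]'
```

```text
time: 20.65
tool_pos: [436.9, -163.4, 61.5]
tcp_rot: [-3.141, 0.001, -2.977]
contact_force: [-0.6, 0.4, 0.1]
grip_width: 19.1
finger_force: 30.0
```

```bash
python3 -m pendant '[[[0,0,-0.07],[0,0,0],-1],[[0,0,0],[0,0,0],-1],[[0,0,0],[0,0,0],-1],[[0,0,0],[0,0,0],0],[[0,0,0],[0,0,0],0],[[0,0,0],[0,0,0],0],[[0,0,0],[0,0,0],0],[[0,0,0],[0,0,0],0],[[0,0,0],[0,0,0],0],[[0,0,0.2],[0,0,0],0]]'
python3 -m pendant '[[[0,0,0.5],[0,0,0],0],[[0,0,1],[0,0,0],0],[[0,0,1],[0,0,0],0],[[0,0,1],[0,0,0],0],[[0,0.8,0],[0,0,0],0],[[0,1,0],[0,0,0],0],[[0,1,0],[0,0,0],0],[[0,1,0],[0,0,0],0],[[0,0.8,0],[0,0,0],0],[[0,0,0],[0,0,0],0]]'
python3 - <<'E'
from h import *
S=bot.capture("scene");T=bot.capture("top")
cv2.imwrite("pics/p6.png",np.hstack([cv2.resize(S[190:310,250:420],None,fx=2.3,fy=2.3),cv2.resize(T[200:320,260:430],None,fx=2.3,fy=2.3)]))
def blue(im):
    h=cv2.cvtColor(im,cv2.COLOR_BGR2HSV);return (h[...,0]>95)&(h[...,0]<130)&(h[...,1]>90)
for n,im,b in(("scene",S,(370,215,410,260)),("top",T,(355,255,405,295))):
    for x in blobs(im,blue(im),b,4):print(n,x[:2],plane(n,x[0],28))
E
```

```text
time: 21.48
tool_pos: [436.0, -162.9, 64.3]
tcp_rot: [3.14, -0.002, -2.977]
contact_force: [-0.2, -0.1, -0.2]
grip_width: 45.8
finger_force: 0.0
time: 22.32
tool_pos: [435.9, -21.9, 170.4]
tcp_rot: [3.14, 0.0, -2.974]
contact_force: [-0.6, 0.5, -0.4]
grip_width: 46.0
finger_force: 0.0
scene ([387.7, 235.4], 29) [ 439.9 -163.1   28. ]
top ([379.4, 274.5], 31) [ 438.  -162.2   28. ]
```

View pics/p6.png

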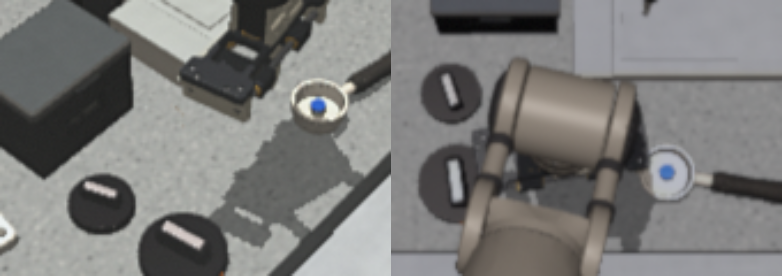

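The tablet lies flat in the middle of the basket, at (388,235) in the scene view and (379,275) in the top view. The lid stands flat on the counter and the arm is clear of everything.

```bash
python3 -c "from plant import bot; print(bot.close_job())"
```

```text
the job is handed in; nothing more can be done
None
```

The job is handed in after about 22 s of robot time: the lid stands upright on the counter and the tablet lies in the middle of the filter holder's basket; the hand-in gave no verdict.

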